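# Dock and lock a toner bottle

### The arm

A 7-joint arm with a two-finger parallel gripper is mounted at the origin on the work surface. World frame = base frame: x ahead of the robot, y to its left, z up, the work surface at z = 0. Lengths are in m, angles in rad, forces in N, time in s.
With the tool pointing down it reaches from about 0.4 to 0.85 m from the base axis. Payload 10.4 kg.
Tool frame: the origin (TCP) lies on the mounting face of the last link; the fingertips stand 173 mm ahead of it and the grasp point (between the pads) lies 155 mm ahead of it (manip.tip_extent is the distance from the TCP to the fingertips, in m); z points along the fingers, y is the line along which they close (so a half turn about z gives the same grasp; the last joint's range is limited). The gripper opens to 85 mm and grips with 20 to 120 N. Pads are 22 mm wide; open, the fingers measure 114 mm over their backs; the gripper's body (76 mm by 85 mm) begins 54 mm behind the grasp point. The pads swing forward as they close: fully open they stand 13 mm farther back than shut.
Start: joints at [1.196, 0.332, -0.065, 1.46, 0.022, 1.35, -0.088], TCP at [0.215, -0.587, 0.405] pointing down, gripper open.
Joint ranges: [-2.6, 2.6], [-0.5, 2.12], [-1.47, 1.34], [0.16, 2.42], [-1.27, 4.41], [0.06, 2.06], [-2.6, 2.6]. Speed limits (rad/s): [2.22, 2.22, 2.79, 2.79, 3.14, 3.14, 3.14].

### API

Orientations are given as a unit quaternion [x, y, z, w].
In Python, from workcell import manip gives the robot as it stands.
- The arm moves only by the tool move_arm, never from a script. Its argument "plan" is one flat list of numbers, 7 for each row, row after row: the turn, a rotation vector about the tool's x, y, z in rad, then the shift along the tool's x, y, z in m, then the finger opening in m, from 0 to 0.0854. In form: [ax, ay, az, dx, dy, dz, gripper, ax, ay, az, dx, dy, dz, gripper, ...]. A call has 1 to 12 rows; each row is the pose to reach, as a shift and turn from the pose commanded when the call began, along the tool's axes at that moment; what a row does not reach only later rows make up. A row lasts 1/8 s, in which the tool goes at most 62.5 mm and 10.7 degrees, less where a joint would pass 70% of its speed; a pose out of reach is approached as far as the arm can. A call with a gripper value outside its range is refused whole. The fingers move at their own pace and stop on an object; "squeeze" is the grip in N (left out, the last holds). Time passes only in rows, so rows that repeat a pose let the fingers close. It gives the time, the measured TCP pose, the force, the opening and the grip force at its end, in the units of the state.
- manip.get_obs(): the state, without advancing time (a new reading comes with each control period).
- manip.camera(name): name is "side" or "top" or "wrist"; returns a dict with "color" (400x640x3 uint8, red, green, blue), "fx", "fy", "cx", "cy" (pixels), "cam_to_world" (4x4, takes a point from camera to world coordinates); the wrist camera has in their place "mount" (4x4, takes a point from camera to tool coordinates, whose origin is the TCP and whose axes are the flange's). Camera axes: x right, y down, z forward; pixel columns grow to the right and rows downward; lengths in m; the calibration is good to about 2 mm. A picture is of the moment at which its call begins: read the wrist's pose just before it. There is no depth.
- manip.hand_in(): hands the job in; it is judged then, once.
Trained networks look in a picture, given as the dict that the camera call returned (one of the last four; its "shot" number tells which), for a name from the list of things; names that differ only in an ending like _2 or _b are one class to them, and where a whole thing is asked for, a point or a joint stands for the part that bears it (a point fixed in the world has none). Each returns a list of dicts, best first, with "conf" (0 to 1); they miss things now and then, are a little off and sometimes report something else, mostly with a low value. They report only what shows in the picture. A call takes as long as a camera call.
- manip.look_for(picture, label): "position" ([x, y, z] in m, in the coordinates of the camera as it stood for that picture, good to about 4 mm: the middle of the surface that is visible of it).
- manip.silhouettes(picture, label): "pixels" (400x640 bool, what is visible of it).
- manip.tip_of(picture, label): "position" ([x, y, z] in m, in the coordinates of the camera as it stood for that picture, good to about 4 mm: a listed point, or the origin of a listed thing).
The state is a dict: "clock": time; "joint_pos": joint angles; "joint_velocities": joint speeds; "tau": joint torques, N m; "position": TCP position; "ee_rot": TCP orientation; "ft_force": force on the tool from outside, world axes, zero at the start; "torque": the same for the moment, N m; "grip_width": opening from 0.0 (shut) to 1.0 (fully open); "grasp_force": force on a finger pad.
Only numpy, scipy, OpenCV 4.12 (cv2) and the standard library are available. Lean on these libraries where they do the work, as an engineer would, in place of code of your own. Each camera call takes 0.05 s, during which the arm holds its last target. There are 200 camera calls.

### The job

Fit the toner bottle that lies on the roller cradle of the toner supply unit: roll it round on its cradle until its label faces straight up, push it endwise fully home into the socket, then swing the lock lever all the way down behind its end cap. Leave the other things on the bench where they are.

Things in the scene. Friction and masses are not known exactly. Their poses are not given: they have to be found in the camera images.
- unit: Toner supply unit fixed to the bench: grey pan 400 x 170 mm with 42 mm high side rims, white drive housing 162 mm high at x = +100 to +200 mm, a 44 mm high lever rest at x = -94, y = -12 mm. Origin: centre of its underside, on the bench. +x runs along the bottle to the socket in the housing, +y is the side of the lever's pivot, z up. The bottle's axis lies along x at y = 0, 75 mm up.
- cradle (a joint): How far (m) the roller cradle, with the bottle on it, is drawn out along the unit's -x: 0 = fully home (end stop), starts 0.060 to 0.085, at most 0.09. 2.5 N of friction; stays where left. It goes home only with the label up: a key on the bottle's nose, in line with the label, meets the keyway at the top of the socket 32 mm before home; 8 degrees off still enters.
- bottle (a joint): Roll angle (rad) of the toner bottle about its own axis (unit's +x, right-hand rule): 0 or a full turn (6.283) = label straight up; at a small positive angle the label leans to the unit's -y. It turns endlessly either way against a light friction of 0.05 N m and stays where left; starts anywhere from 0.85 to 5.43.
- label (a point): Centre of the label's surface. Black bottle, 84 mm in diameter; its white paper label with grey and black print is 80 mm long and wraps 70 degrees of it. This frame's z points out of the label, x along the bottle towards the socket. A narrow (8 mm) plain white strip runs along the opposite side of the bottle.
- cap (a point): Centre, on the bottle's axis, of the grey end cap: 84 mm in diameter, 22 mm long, with six grip lugs round it, 60 degrees apart, 21 mm long, 8 mm wide, reaching 52 mm from the axis; one is in line with the label. Its flat end face lies 11 mm from here towards -x (20 mm wide boss at its centre, 3.5 mm proud): push there to slide the bottle home. The frame turns with the bottle.
- lever (a joint): Angle (rad) of the white lock lever: 0 = upright, negative = leaning out to the unit's +y, 1.57 = level across behind the home bottle's end cap (end stop). Starts at -0.9 to -0.35. Stiff pivot (0.06 N m), stays where left. Pivot along the unit's x at unit x = -94, y = +78, z = 50 mm; bar 100 mm long, 10 x 12 mm. It can come down only when the bottle is home, which is in its way before.
- lever_tab (a point): Middle of the finger tab at the lever's free end: a white round peg 12 mm in diameter and 42 mm long along the unit's x, sticking out from the bar to 39 mm on its -x side; this point lies 26 mm from the bar's middle and 100 mm from the pivot. With the lever down it is 50 mm above the bench and 22 mm on the -y side of the bottle's axis.
- driver: Bystander: black-handled screwdriver, 200 mm long, lying beside the unit on the side away from the lever. Origin: middle, underside.
- shipcap: Bystander: grey stepped shipping cap, 72 mm across, 26 mm high, lying beside the unit on the lever's side. Origin: centre of its underside.
- cliptray: Bystander: low grey tray of spare E-clips, 110 x 75 x 22 mm. Origin: centre of its underside.
- spray: Bystander: white spray bottle, 60 mm across, 193 mm tall. Origin: centre of its underside.
- spare: Bystander: second, spare toner bottle standing upright, 84 mm across, 200 mm tall; not the one to be fitted. Origin: centre of its underside.
- roller: Bystander: paper feed roller standing on its end, 32 mm across, 150 mm tall. Origin: centre of its underside.
- brush: Bystander: flat cleaning brush, 200 mm long. Origin: middle, underside.
- staples: Bystander: grey staple cartridge, 85 x 50 x 33 mm. Origin: centre of its underside.

How it is judged:
On the way, in this order (a step that is already met when the one before it is completed fails the run):
1. the label faces up, within 10 degrees (angle between label's own z axis and vertical below 0.17 rad), for 0.1 s.
2. with the label up, the bottle is fully home in the socket (angle between label's own z axis and vertical below 0.17 rad and value of joint cradle below 0.004 m), for 0.2 s.
3. the lock lever is down behind the bottle (all of step 2 and value of joint lever above 1.45 rad), for 0.2 s.
At the end, for the whole second after the job is handed in: The label faces up within 10 degrees (0.17 rad), the cradle is home within 4 mm, and the lock lever is down to within 7 degrees of level (above 1.45 rad) (all of step 3); the robot touches nothing.
It fails at once if one of the loose bystanders on the bench is shifted by more than 30 mm (distance of any of driver, shipcap, cliptray, spray, spare, roller, brush, staples from where it was at the start of the episode above 0.03 m).
It also fails if it takes over 64 s, if anything falls off the work surface, if the arm or the gripper's body presses on something with over 40 N, if the wrist force passes 120 N, or if a joint passes its speed limit or range.

## Working session

There is one attempt and no reset: what is moved stays moved. The work goes in short steps, Python scripts to look and compute and a tool call to move; the robot and the scene stay as the last step left them, time stands still between calls to the robot, and variables do not carry over. Pictures are saved under pics/ and viewed, at most 10 in all, crops included, and the job is handed in when it is done.

Besides the shell and the picture viewer there is one more tool, called after ">>>" as name(argument=value, ...), one argument or row to a line, values as JSON. move_arm: Moves the arm, as the interface text tells. Its arguments: {"type":"object","properties":{"plan":{"type":"array","items":{"type":"number"}},"squeeze":{"type":"number"}},"required":["plan"]}

```bash
ls; mkdir -p pics; cat > h.py <<'E'
import numpy as np, cv2
from scipy.spatial.transform import Rotation as R
from workcell import manip
def T():
    o=manip.get_obs(); M=np.eye(4); M[:3,:3]=R.from_quat(o["ee_rot"]).as_matrix(); M[:3,3]=o["position"]; return M
def shot(n):
    M=T(); p=manip.camera(n); C=M@np.array(p["mount"]) if n=="wrist" else np.array(p["cam_to_world"]); return p,C
def w(C,x): return (C[:3,:3]@np.array(x)+C[:3,3])
def save(p,f): cv2.imwrite("pics/"+f,p["color"][:,:,::-1])
E
python3 - <<'E'
from h import *
np.set_printoptions(precision=3,suppress=True)
o=manip.get_obs(); print(o); 
ims=[]
for n in ("top","side"):
    p,C=shot(n); ims.append(p["color"]); print(n,C)
    for l in ("unit","cap","label","lever_tab","driver","shipcap","cliptray","spray","spare","roller","brush","staples"):
        r=manip.tip_of(p,l)[:2]; print(l,[(w(C,a["position"]),round(a["conf"],2)) for a in r])
im=np.vstack(ims)[:,:,::-1]
cv2.imwrite("pics/a.png",cv2.resize(im,(480,600)))
cv2.imwrite("pics/top.png",ims[0][:,:,::-1]);cv2.imwrite("pics/side.png",ims[1][:,:,::-1])
E
```

```text
pics
{'clock': 0.0, 'joint_pos': array([ 1.196,  0.333, -0.065,  1.461,  0.022,  1.35 , -0.088]), 'joint_velocities': array([ 0.   ,  0.   ,  0.   ,  0.001, -0.   ,  0.001, -0.001]), 'tau': array([ -0.001, -62.544,   0.049, -39.16 ,   0.016,   0.01 ,  -0.   ]), 'position': array([ 0.215, -0.587,  0.404]), 'ee_rot': array([ 0.985,  0.175, -0.   , -0.001]), 'ft_force': array([0.065, 1.06 , 0.052]), 'torque': array([-0.014, -0.005,  0.009]), 'grasp_force': 0.0, 'grip_width': 1.0030198285789178}
top [[-0.094 -0.976  0.198  0.279]
 [-0.996  0.093 -0.016 -0.009]
 [-0.003 -0.199 -0.98   1.485]
 [ 0.     0.     0.     1.   ]]
unit [(array([ 0.599, -0.072, -0.005]), 0.62)]
cap [(array([ 0.441, -0.064,  0.073]), 0.71)]
label [(array([ 0.507, -0.113,  0.074]), 0.88)]
lever_tab [(array([0.483, 0.044, 0.144]), 0.48)]
driver [(array([0.683, 0.109, 0.003]), 0.75), (array([ 0.558, -0.224,  0.   ]), 0.45)]
shipcap [(array([ 0.685,  0.107, -0.001]), 0.61)]
cliptray [(array([0.37 , 0.532, 0.   ]), 0.85)]
spray [(array([ 0.624,  0.47 , -0.002]), 0.6)]
spare [(array([ 0.501,  0.491, -0.001]), 0.92)]
roll
[... 191 characters left out ...]
979 -0.14   0.148  0.296]
 [-0.204 -0.691  0.694 -1.066]
 [ 0.005 -0.709 -0.705  1.183]
 [ 0.     0.     0.     1.   ]]
unit [(array([ 0.597, -0.077, -0.001]), 0.93)]
cap [(array([ 0.448, -0.067,  0.07 ]), 0.9)]
label [(array([ 0.507, -0.113,  0.075]), 0.83)]
lever_tab [(array([0.485, 0.047, 0.136]), 0.51)]
driver [(array([ 0.564, -0.223,  0.   ]), 0.66), (array([0.483, 0.046, 0.136]), 0.17)]
shipcap [(array([ 0.686,  0.108, -0.005]), 0.63)]
cliptray [(array([ 0.374,  0.526, -0.001]), 0.74)]
spray [(array([ 0.621,  0.468, -0.003]), 0.86)]
spare [(array([ 0.502,  0.491, -0.002]), 0.74)]
roller [(array([ 0.506, -0.547, -0.001]), 0.81)]
brush [(array([ 0.608, -0.472, -0.006]), 0.65)]
staples []
```

View pics/top.png

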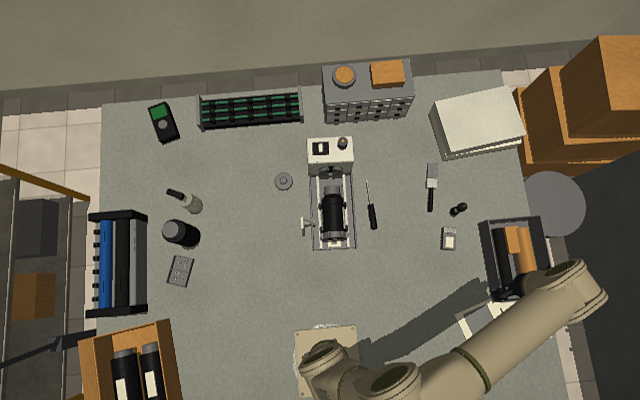

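View pics/side.png

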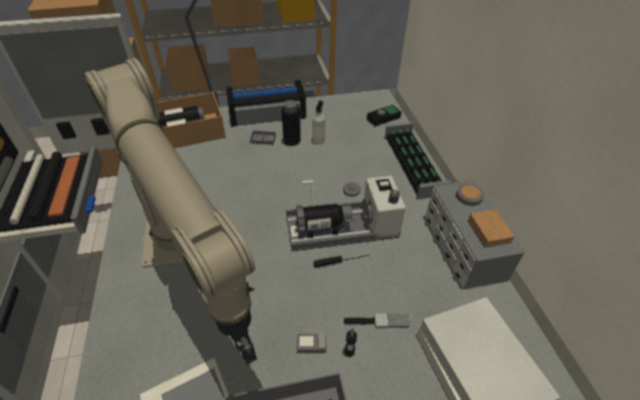

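Top view: unit around pixel (332,195), lever tab at (303,227), bottle's label facing -y (90° roll). Side view: unit at (345,215) with the label on the near side. I'll go above the cap for a close look.

>>> move_arm(
  plan=[0,0,0.2,0.2,-0.2,0,0.03,0,0,0.4,0.37,-0.41,0,0.03,0,0,0.4,0.37,-0.41,0,0.03,0,0,0.4,0.37,-0.41,0,0.03,0,0,0.4,0.37,-0.41,0,0.03,0,0,0.4,0.37,-0.41,0,0.03,0,0,0.4,0.37,-0.41,0,0.03,0,0,0.4,0.37,-0.41,0,0.03,0,0,0.4,0.37,-0.41,0,0.03,0,0,0.4,0.37,-0.41,0,0.03,0,0,0.4,0.37,-0.41,0,0.03,0,0,0.4,0.37,-0.41,0,0.03],
  squeeze=40,
)

```text
clock: 2.8
position: [0.4211, -0.0756, 0.4046]
ee_rot: [1.0, -0.025, -0.0, 0.0]
ft_force: [-0.2, -0.3, -0.4]
grip_width: 0.356
grasp_force: 0.0
```

```bash
cat > look.py <<'E'
from h import *
import sys
np.set_printoptions(precision=3,suppress=True)
o=manip.get_obs(); print(o["clock"],o["joint_pos"],o["joint_velocities"].max()); print(T())
p,C=shot("wrist"); print("C",C); save(p,sys.argv[1])
for l in ("unit","cap","label","lever_tab","shipcap"):
    for f in (manip.tip_of,):
        r=f(p,l)[:2]; print(l,[(w(C,a["position"]),round(a["conf"],2)) for a in r])
E
python3 look.py w1.png
```

```text
2.8 [ 0.655 -0.088 -0.545  1.919 -0.047  1.299 -1.497] 0.0028154161863487653
[[ 0.999 -0.05  -0.     0.421]
 [-0.05  -0.999 -0.    -0.076]
 [-0.     0.    -1.     0.405]
 [ 0.     0.     0.     1.   ]]
C [[-0.051 -0.947 -0.316  0.502]
 [-0.999  0.048  0.016 -0.08 ]
 [ 0.001  0.317 -0.949  0.374]
 [ 0.     0.     0.     1.   ]]
unit []
cap []
label [(array([ 0.507, -0.113,  0.073]), 0.76)]
lever_tab [(array([0.489, 0.046, 0.142]), 0.56)]
shipcap []
```

View pics/w1.png

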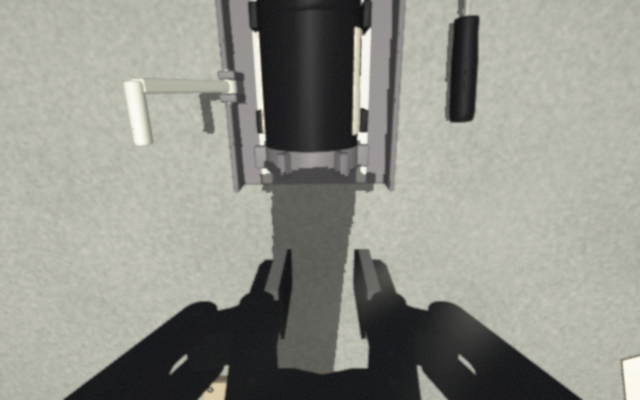

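The wrist view shows the pan rims at columns 217–237 and 393–405. The cap is at row 160, with lugs at columns 262, 282, 345 and 362. The lever tab is at (138,113), and the fingers are below. Next I'll measure the yaw and the lug angles.

```bash
python3 - <<'E'
from h import *
np.set_printoptions(precision=4,suppress=True)
p,C=shot("wrist"); g=cv2.cvtColor(p["color"],cv2.COLOR_RGB2GRAY)
def bp(u,v,z):
    d=C[:3,:3]@np.array([(u-p["cx"])/p["fx"],(v-p["cy"])/p["fy"],1]); return C[:3,3]+d*(z-C[2,3])/d[2]
for a in ((217,0),(237,188),(405,0),(394,188)): print(a,bp(*a,0.042))
for a in ((282,160),(345,160)): print(a,bp(*a,0.116))
for a in ((263,150),(363,150)): print(a,bp(*a,0.075))
for l in ("bottle","unit","cap","label","lever_tab"):
    print(l,[(w(C,r["position"]),round(r["conf"],2)) for r in manip.look_for(p,l)[:2]])
cr=p["color"][100:220,200:420,::-1]; cv2.imwrite("pics/w1c.png",cv2.resize(cr,None,fx=3.5,fy=3.5,interpolation=cv2.INTER_CUBIC))
E
```

```text
(217, 0) [0.5826 0.0106 0.042 ]
(237, 188) [0.4088 0.0157 0.042 ]
(405, 0) [ 0.5745 -0.156   0.042 ]
(394, 188) [ 0.4007 -0.1497  0.042 ]
(282, 160) [ 0.4511 -0.0443  0.116 ]
(345, 160) [ 0.4486 -0.0944  0.116 ]
(263, 150) [ 0.453  -0.0222  0.075 ]
(363, 150) [ 0.4485 -0.1136  0.075 ]
bottle [(array([ 0.509 , -0.073 ,  0.1103]), 0.76)]
unit [(array([ 0.5054, -0.0697,  0.1062]), 0.83)]
cap [(array([ 0.5067, -0.0663,  0.109 ]), 0.64)]
label [(array([ 0.5068, -0.0731,  0.1101]), 0.83)]
lever_tab [(array([0.5108, 0.0404, 0.1401]), 0.57)]
```

View pics/w1c.png

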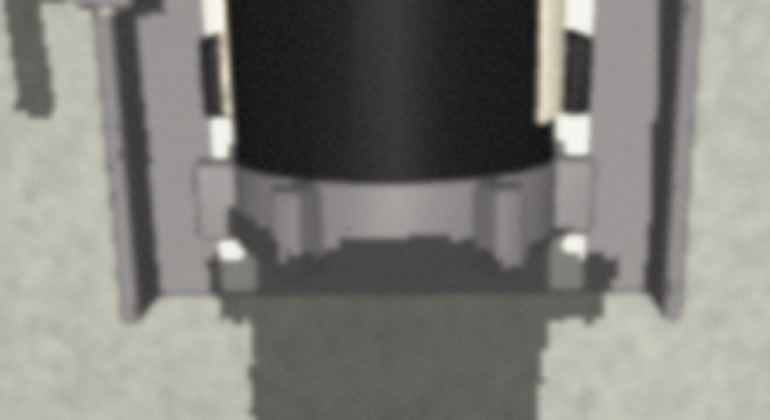

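Rim slope gives unit yaw ≈ -0.033 rad, axis y ≈ -0.0695 at the cap, lugs at ±30° and ±90°, and the label at about +90°. I'll pinch the +30° lug and swing it.

```bash
cat >> h.py <<'E'
U=np.eye(4); U[:3,:3]=R.from_euler("z",-0.033).as_matrix(); U[:3,3]=[0.6,-0.0745,0]
def pose(x,th,rad,dy=0,dz=0):
    """TCP pose: unit x, lean th (deg, to -y), radius from bottle axis"""
    t=np.radians(th); M=np.eye(4)
    M[:3,:3]=R.from_euler("x",t).as_matrix()@np.diag([1,-1,-1])
    M[:3,3]=[x,-rad*np.sin(t)+dy,0.075+rad*np.cos(t)+dz]
    return U@M
def rows(ps,g=None):
    M0=np.linalg.inv(T())
    for P,g in ps:
        D=M0@P; print([*(float(round(v,3)) for v in R.from_matrix(D[:3,:3]).as_rotvec()),*(float(round(v,4)) for v in D[:3,3]),g])
E
python3 -c "
from h import *
print(manip.tip_extent); X=-.1555
rows([(pose(X,15,.27),.03),(pose(X,30,.26),.03),(pose(X,30,.217),.03)])"
```

```text
0.1734
[0.262, -0.002, -0.015, 0.0239, 0.0638, 0.0689, 0.03]
[0.524, -0.004, -0.015, 0.0248, 0.1239, 0.1045, 0.03]
[0.524, -0.004, -0.015, 0.0245, 0.1024, 0.1418, 0.03]
```

>>> move_arm(
  plan=[0.131,0,-0.01,0.024,0.04,0.03,0.03,0.262,0,-0.015,0.024,0.064,0.069,0.03,0.393,0,-0.015,0.024,0.094,0.087,0.03,0.524,-0.004,-0.015,0.0248,0.124,0.1045,0.03,0.524,-0.004,-0.015,0.0248,0.124,0.1045,0.03,0.524,-0.004,-0.015,0.0248,0.124,0.1045,0.03],
)

```text
clock: 4.15
position: [0.4405, -0.1988, 0.3004]
ee_rot: [0.966, -0.016, 0.004, -0.259]
ft_force: [1.1, 0.3, -0.7]
grip_width: 0.35
grasp_force: 0.0
```

```bash
python3 look.py w2.png; python3 -c "
from h import *
X=-.1555
rows([(pose(X,30,.217),.03)])"
```

```text
4.15 [ 0.837  0.246 -0.392  1.865 -0.398  1.294 -0.999] 0.00136079583354369
[[ 0.999 -0.028  0.016  0.441]
 [-0.032 -0.866  0.499 -0.199]
 [ 0.    -0.5   -0.866  0.3  ]
 [ 0.     0.     0.     1.   ]]
C [[-0.028 -0.953 -0.301  0.522]
 [-0.866 -0.127  0.484 -0.186]
 [-0.499  0.274 -0.822  0.274]
 [ 0.     0.     0.     1.   ]]
unit []
cap []
label [(array([ 0.508, -0.114,  0.07 ]), 0.7)]
lever_tab [(array([0.488, 0.046, 0.143]), 0.71)]
shipcap []
[0.001, -0.0, 0.002, -0.0001, 0.0008, 0.0433, 0.03]
```

View pics/w2.png

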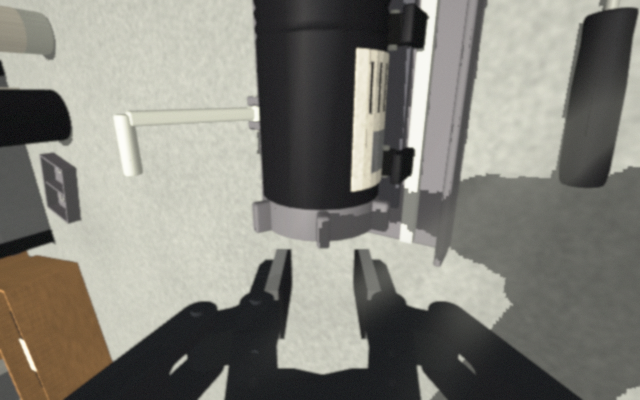

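The lug at column 322 sits centred between the pads (290 and 357), and the label is on the right at about 60° from view. Descending and closing.

>>> move_arm(
  plan=[0,0,0,0,0.001,0.022,0.03,0,0,0,0,0.001,0.0435,0.03,0,0,0,0,0.001,0.0435,0.0,0,0,0,0,0.001,0.0435,0.0,0,0,0,0,0.001,0.0435,0.0,0,0,0,0,0.001,0.0435,0.0],
  squeeze=30,
)

```text
clock: 5.2
position: [0.4408, -0.178, 0.2622]
ee_rot: [0.966, -0.016, 0.004, -0.259]
ft_force: [0.8, 5.3, -7.2]
grip_width: 0.079
grasp_force: 30.9
```

```bash
python3 -c "
from h import *
X=-.1555
rows([(pose(X,t,.217),0) for t in (24,17,10,3,-4,-11,-15)]); rows([(pose(X,-15,.217),.03),(pose(X,-15,.265),.03),(pose(X,0,.265),.03),(pose(X,45,.26),.03)])"
```

```text
[-0.106, 0.001, 0.001, 0.0002, -0.0232, 0.0007, 0]
[-0.228, 0.001, 0.001, 0.0002, -0.0494, 0.0051, 0]
[-0.35, 0.001, 0.001, 0.0002, -0.0748, 0.0127, 0]
[-0.472, 0.001, 0.001, 0.0003, -0.099, 0.0233, 0]
[-0.595, 0.001, 0.001, 0.0003, -0.1218, 0.0367, 0]
[-0.717, 0.001, 0.001, 0.0003, -0.1428, 0.0529, 0]
[-0.787, 0.001, 0.001, 0.0003, -0.1539, 0.0632, 0]
[-0.787, 0.001, 0.001, 0.0003, -0.1539, 0.0632, 0.03]
[-0.787, 0.001, 0.001, 0.0003, -0.1879, 0.0293, 0.03]
[-0.525, 0.001, 0.001, 0.0002, -0.1331, -0.0128, 0.03]
[0.261, 0.001, 0.0, 0.0001, 0.0667, -0.0347, 0.03]
```

>>> move_arm(
  plan=[-0.106,0,0,0,-0.0232,0.0,0,-0.228,0,0,0,-0.0494,0.004,0,-0.35,0,0,0,-0.0748,0.012,0,-0.472,0,0,0,-0.099,0.0225,0,-0.595,0,0,0,-0.1218,0.036,0,-0.717,0,0,0,-0.1428,0.0525,0,-0.787,0,0,0,-0.1539,0.0628,0,-0.787,0,0,0,-0.1539,0.0628,0],
)

```text
clock: 6.2
position: [0.4467, -0.0126, 0.2856]
ee_rot: [0.991, -0.015, -0.002, 0.131]
ft_force: [-2.9, 3.6, 6.0]
grip_width: 0.082
grasp_force: 32.8
```

```bash
python3 - <<'E'
from h import *
X=-.1555
o=manip.get_obs();print(o["joint_pos"].round(2),o["torque"].round(2))
rows([(pose(X,-15,.217),.03),(pose(X,-15,.265),.03),(pose(X,0,.265),.03),(pose(X,15,.265),.03),(pose(X,30,.265),.03),(pose(X,45,.26),.03)])
p,C=shot("side"); print([w(C,r["position"]) for r in manip.tip_of(p,"label")[:1]])
E
```

```text
[ 0.38  0.1  -0.57  2.03  0.35  1.11 -1.96] [ 0.92  0.53 -0.28]
[0.001, -0.002, 0.002, -0.0002, 0.0004, 0.0011, 0.03]
[0.001, -0.002, 0.002, -0.0002, 0.0004, -0.0469, 0.03]
[0.263, -0.001, 0.002, -0.0003, 0.069, -0.0378, 0.03]
[0.524, -0.001, 0.002, -0.0005, 0.1329, -0.0113, 0.03]
[0.786, -0.001, 0.003, -0.0007, 0.1877, 0.0309, 0.03]
[1.048, -0.0, 0.003, -0.0008, 0.2255, 0.0883, 0.03]
[array([ 0.50524341, -0.1026162 ,  0.10360393])]
```

```bash
python3 - <<'E'
from h import *
X=-.1555
rows([(pose(X,t,.265),.03) for t in (-6,4,14,24,34,44,46)]+[(pose(X,46,.2175),.03)])
E
```

```text
[0.156, -0.002, -0.0, -0.0004, 0.0405, -0.0437, 0.03]
[0.33, -0.002, -0.0, -0.0003, 0.0853, -0.0326, 0.03]
[0.505, -0.002, -0.0, -0.0004, 0.1275, -0.0139, 0.03]
[0.68, -0.002, 0.0, -0.0004, 0.1658, 0.0119, 0.03]
[0.854, -0.002, 0.0, -0.0004, 0.1991, 0.044, 0.03]
[1.029, -0.002, 0.0, -0.0004, 0.2263, 0.0813, 0.03]
[1.064, -0.002, 0.0, -0.0005, 0.2309, 0.0893, 0.03]
[1.064, -0.002, 0.0, -0.0005, 0.1894, 0.1124, 0.03]
```

>>> move_arm(
  plan=[0,0,0,0,0,0,0.03,0,0,0,0,0,0,0.03,0,0,0,0,0,-0.047,0.03,0.156,0,0,0,0.0405,-0.0437,0.03,0.33,0,0,0,0.0853,-0.0326,0.03,0.505,0,0,0,0.1275,-0.0139,0.03,0.68,0,0,0,0.1658,0.0119,0.03,0.854,0,0,0,0.1991,0.044,0.03,1.029,0,0,0,0.2263,0.0813,0.03,1.064,0,0,0,0.231,0.0893,0.03,1.064,0,0,0,0.231,0.0893,0.03],
)

```text
clock: 7.68
position: [0.4381, -0.2605, 0.2581]
ee_rot: [0.921, -0.016, 0.006, -0.39]
ft_force: [0.9, -0.2, 1.0]
grip_width: 0.356
grasp_force: 0.0
```

```bash
python3 look.py w3.png; python3 -c "
from h import *
X=-.1555
rows([(pose(X,46,.2175),.03)])"
```

```text
7.675 [ 0.866  0.437 -0.27   1.775 -0.546  1.447 -0.799] 0.004947837393468285
[[ 0.999 -0.024  0.024  0.438]
 [-0.034 -0.696  0.718 -0.26 ]
 [-0.001 -0.718 -0.696  0.258]
 [ 0.     0.     0.     1.   ]]
C [[-0.025 -0.956 -0.293  0.52 ]
 [-0.696 -0.194  0.691 -0.241]
 [-0.718  0.221 -0.66   0.237]
 [ 0.     0.     0.     1.   ]]
unit []
cap []
label [(array([ 0.51 , -0.105,  0.101]), 0.68)]
lever_tab [(array([0.489, 0.047, 0.143]), 0.58)]
shipcap []
[0.004, 0.0, 0.003, -0.0004, 0.0008, 0.0474, 0.03]
```

View pics/w3.png

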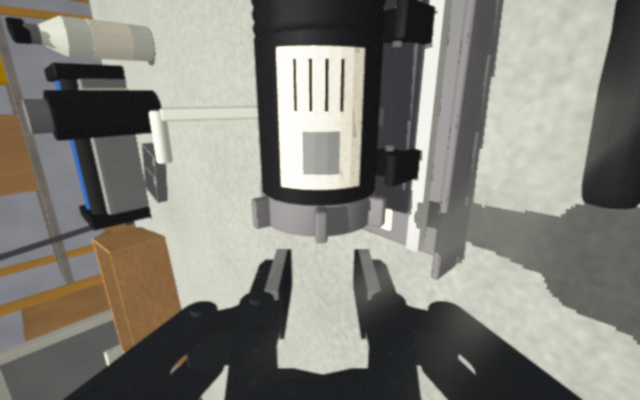

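The label faces the tool, with its lug at column 321 between the pads. I'll grip it, then swing it up to 0°.

>>> move_arm(
  plan=[0,0,0,0,0.001,0.024,0.03,0,0,0,0,0.001,0.047,0.03,0,0,0,0,0.001,0.047,0.0,0,0,0,0,0.001,0.047,0.0,0,0,0,0,0.001,0.047,0.0,0,0,0,0,0.001,0.047,0.0],
)

```text
clock: 8.72
position: [0.4394, -0.2265, 0.2255]
ee_rot: [0.921, -0.015, 0.006, -0.39]
ft_force: [0.0, 7.3, -5.2]
grip_width: 0.078
grasp_force: 30.7
```

```bash
python3 -c "
from h import *
X=-.1555
rows([(pose(X,t,.2175),0) for t in (40,33,26,19,12,6,0)])"
```

```text
[-0.104, 0.001, 0.001, 0.0, -0.0237, 0.0013, 0]
[-0.226, 0.001, 0.001, 0.0001, -0.0499, 0.0056, 0]
[-0.348, 0.001, 0.001, 0.0001, -0.0754, 0.0132, 0]
[-0.47, 0.001, 0.001, 0.0001, -0.0998, 0.0237, 0]
[-0.592, 0.001, 0.001, 0.0002, -0.1227, 0.0372, 0]
[-0.697, 0.001, 0.001, 0.0002, -0.1409, 0.0509, 0]
[-0.802, 0.001, 0.001, 0.0002, -0.1575, 0.0664, 0]
```

>>> move_arm(
  plan=[-0.104,0,0,0,-0.0237,0.0003,0,-0.226,0,0,0,-0.0499,0.0046,0,-0.348,0,0,0,-0.0754,0.012,0,-0.47,0,0,0,-0.0998,0.0227,0,-0.592,0,0,0,-0.1227,0.0362,0,-0.697,0,0,0,-0.1409,0.0504,0,-0.802,0,0,0,-0.1575,0.066,0,-0.802,0,0,0,-0.1575,0.066,0],
)

```text
clock: 9.72
position: [0.4451, -0.0686, 0.2941]
ee_rot: [1.0, -0.015, 0.001, 0.001]
ft_force: [-2.4, 0.9, 9.0]
grip_width: 0.076
grasp_force: 32.8
```

```bash
python3 - <<'E'
from h import *
X=-.1555
o=manip.get_obs();print(o["joint_pos"].round(2),o["torque"].round(2))
for n in ("side","top"):
    p,C=shot(n); print([(w(C,r["position"])).round(4) for l in("label","cap") for r in manip.tip_of(p,l)[:1]])
    m=manip.silhouettes(p,"label")
p,C=shot("wrist"); cv2.imwrite("pics/w4.png",p["color"][:,:,::-1])
rows([(pose(X+d,0,.2175),0) for d in (.02,.04,.06,.075,.08)])
E
```

```text
[ 0.44  0.07 -0.4   2.02  0.03  1.05 -1.58] [ 0.19  0.6  -0.18]
[array([ 0.5088, -0.5464, -0.0019]), array([ 5.633e-01, -2.229e-01,  2.000e-04])]
[]
[-0.0, -0.002, -0.001, 0.0194, -0.0014, 0.0016, 0]
[-0.0, -0.002, -0.001, 0.0394, -0.0015, 0.0016, 0]
[-0.0, -0.002, -0.001, 0.0594, -0.0015, 0.0017, 0]
[-0.0, -0.002, -0.001, 0.0744, -0.0015, 0.0017, 0]
[-0.0, -0.002, -0.001, 0.0794, -0.0015, 0.0017, 0]
```

View pics/w4.png

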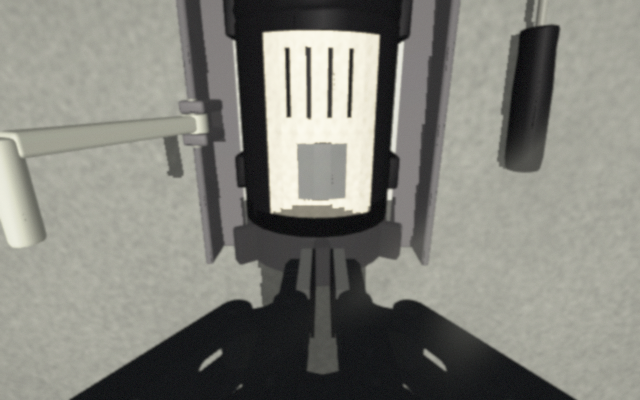

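The label is up, centred at column 320, and its lug is gripped. Sliding the bottle home.

>>> move_arm(
  plan=[0,0,0,0.012,0,0.001,0,0,0,0,0.024,0,0.001,0,0,0,0,0.034,0,0.001,0,0,0,0,0.042,0,0.001,0,0,0,0,0.05,0,0.001,0,0,0,0,0.056,0,0.001,0,0,0,0,0.062,0,0.001,0,0,0,0,0.066,0,0.001,0,0,0,0,0.066,0,0.001,0],
  squeeze=40,
)

```text
clock: 11.3
position: [0.5119, -0.0736, 0.294]
ee_rot: [1.0, -0.017, 0.003, 0.0]
ft_force: [1.0, 0.3, 11.5]
grip_width: 0.071
grasp_force: 42.5
```

>>> move_arm(
  plan=[0,0,0,0.003,0,0,0,0,0,0,0.006,0,0,0,0,0,0,0.009,0,0,0,0,0,0,0.009,0,0,0],
)

```text
clock: 11.8
position: [0.5208, -0.074, 0.294]
ee_rot: [1.0, -0.017, 0.002, 0.0]
ft_force: [-0.2, 0.3, 12.5]
grip_width: 0.075
grasp_force: 42.6
```

```bash
python3 -c "
from h import *
o=manip.get_obs();print(o['ft_force'].round(1),o['torque'].round(2),(np.linalg.inv(U)@T())[:3,3].round(4))"
```

```text
[-0.2  0.3 12.5] [ 0.24  0.18 -0.06] [-0.0792 -0.0021  0.294 ]
```

>>> move_arm(
  plan=[0,0,0,0.003,0,0,0,0,0,0,0.006,0,0,0,0,0,0,0.008,0,0,0,0,0,0,0.008,0,0,0],
)

```text
clock: 12.3
position: [0.5258, -0.0741, 0.2938]
ee_rot: [1.0, -0.018, -0.003, 0.001]
ft_force: [-27.9, 2.6, 35.0]
grip_width: 0.072
grasp_force: 45.6
```

```bash
python3 -c "
from h import *
o=manip.get_obs();print(o['ft_force'].round(1),o['torque'].round(2),(np.linalg.inv(U)@T())[:3,3].round(4))
p,C=shot('wrist'); save(p,'w5.png'); print([w(C,r['position']) for l in ('label','lever_tab') for r in manip.tip_of(p,l)[:1]])"
```

```text
[-27.9   2.6  35. ] [ 0.63  6.17 -0.04] [-0.0741 -0.0021  0.2938]
[array([ 0.59000605, -0.07805388,  0.11790528]), array([0.49074262, 0.04698116, 0.14221598])]
```

View pics/w5.png

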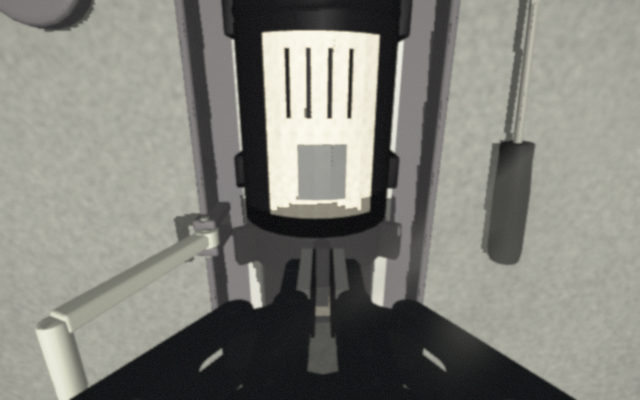

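The bottle is home: 81 mm of travel, a firm stop at 28 N, and the label still up. Next I'll relieve the push, release and rise, then compute the lever grasp.

>>> move_arm(
  plan=[0,0,0,-0.003,0,0,0,0,0,0,-0.003,0,0,0,0,0,0,-0.003,0,0,0.03,0,0,0,-0.003,0,0,0.03,0,0,0,-0.003,0,-0.04,0.03,0,0,0,-0.003,0,-0.08,0.04,0,0,0,-0.003,0,-0.08,0.04],
)

```text
clock: 13.32
position: [0.5253, -0.0731, 0.3744]
ee_rot: [1.0, -0.017, 0.003, 0.001]
ft_force: [-0.1, 0.3, -0.5]
grip_width: 0.467
grasp_force: 0.0
```

```bash
cat >> h.py <<'E'
PIV=np.array([-.094,.078,.05])
def lev(a,back=0,x=-.123,L=.163,r=.1,tilt=22,off=(0,0)):
    M=np.eye(4); M[:3,:3]=R.from_euler("y",-tilt,degrees=True).as_matrix()@np.diag([1,-1,-1])
    peg=np.array([x,PIV[1]-r*np.sin(a)+off[0],PIV[2]+r*np.cos(a)+off[1]])
    M[:3,3]=peg-(L+back)*M[:3,2]; return U@M
E
python3 - <<'E'
from h import *
np.set_printoptions(precision=4,suppress=True)
ps=[]
for n in ("side","top","wrist"):
    p,C=shot(n)
    for r in manip.tip_of(p,"lever_tab")[:1]+[]:
        q=np.linalg.inv(U)@np.append(w(C,r["position"]),1); v=q[:3]-PIV
        print(n,q[:3],"ang",np.arctan2(-v[1],v[2]),"r",np.hypot(v[1],v[2]))
    print([w(C,r["position"]) for r in manip.tip_of(p,"label")[:1]+manip.tip_of(p,"unit")[:1]])
a=-.43
rows([(lev(a,.05),.04),(lev(a),.04)])
E
```

```text
side [-0.0102 -0.0058  0.1182] ang 0.8878470831258006 r 0.1080908722821845
[array([ 0.5874, -0.0785,  0.1172]), array([ 0.5976, -0.0751, -0.003 ])]
top [-0.12    0.1156  0.1412] ang -0.3912971486752485 r 0.09864166932047337
[array([ 0.5985, -0.0718, -0.0043])]
wrist [-0.1162  0.1198  0.1433] ang -0.4216648252442123 r 0.10221546628697255
[array([ 0.5877, -0.0789,  0.1177]), array([ 0.5976, -0.0783,  0.0068])]
[0.001, 0.384, 0.0, -0.1272, -0.1204, 0.0326, 0.04]
[0.001, 0.384, 0.0, -0.1084, -0.1204, 0.0789, 0.04]
```

>>> move_arm(
  plan=[0,0.1,0,-0.05,-0.03,0.0,0.04,0,0.25,0,-0.1,-0.07,0.01,0.04,0,0.384,0,-0.127,-0.12,0.0326,0.04,0,0.384,0,-0.127,-0.12,0.0326,0.04,0,0.384,0,-0.127,-0.12,0.0326,0.04,0,0.384,0,-0.127,-0.12,0.0326,0.04],
)

```text
clock: 14.68
position: [0.4024, 0.0507, 0.3391]
ee_rot: [0.981, -0.017, 0.191, 0.003]
ft_force: [0.0, -0.3, 0.4]
grip_width: 0.468
grasp_force: 0.0
```

```bash
python3 - <<'E'
from h import *
np.set_printoptions(precision=4,suppress=True)
print(manip.get_obs()["joint_pos"])
p,C=shot("wrist"); save(p,"w6.png")
for r in manip.tip_of(p,"lever_tab")[:1]:
    q=np.linalg.inv(U)@np.append(w(C,r["position"]),1); v=q[:3]-PIV
    print(q[:3],"ang",np.arctan2(-v[1],v[2]),r["conf"])
rows([(lev(-.42),.04)])
E
```

```text
[ 0.3549 -0.2437 -0.5582  2.203  -0.051   0.7728 -1.7894]
[-0.1153  0.1168  0.1416] ang -0.4008700826392973 0.87
[0.001, 0.0, -0.001, -0.0009, -0.0001, 0.0497, 0.04]
```

View pics/w6.png

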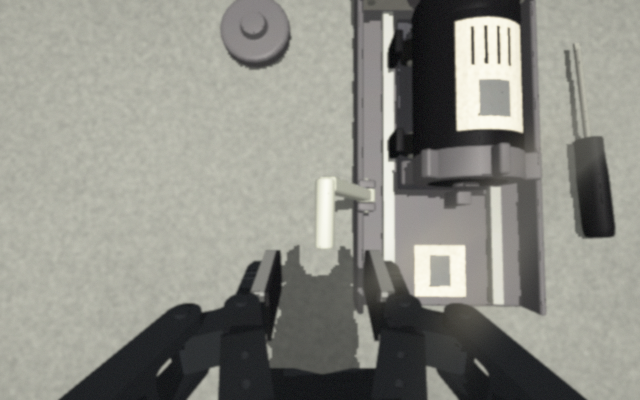

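The peg at column 325 is centred between the pads. The bottle is home with its label up. Gripping the peg.

>>> move_arm(
  plan=[0,0,0,0,0,0.025,0.04,0,0,0,0,0,0.05,0.04,0,0,0,0,0,0.05,0.0,0,0,0,0,0,0.05,0.0,0,0,0,0,0,0.05,0.0,0,0,0,0,0,0.05,0.0],
  squeeze=20,
)

```text
clock: 15.52
position: [0.42, 0.0504, 0.2924]
ee_rot: [0.981, -0.016, 0.191, 0.004]
ft_force: [2.3, -3.2, -5.4]
grip_width: 0.128
grasp_force: 20.9
```

```bash
python3 - <<'E'
from h import *
rows([(lev(a),0) for a in np.r_[-.42,np.linspace(-.42,1.6,17)[1:]]])
E
```

```text
[0.002, -0.0, 0.0, -0.0001, 0.0001, -0.0, 0]
[0.002, -0.0, 0.0, 0.0016, 0.0119, -0.0041, 0]
[0.002, -0.0, 0.0, 0.0027, 0.0242, -0.0068, 0]
[0.002, -0.0, 0.0, 0.0032, 0.0368, -0.008, 0]
[0.002, -0.0, 0.0, 0.0031, 0.0494, -0.0077, 0]
[0.002, -0.0, 0.0, 0.0024, 0.0619, -0.0059, 0]
[0.002, -0.0, 0.0, 0.0011, 0.074, -0.0027, 0]
[0.002, -0.0, 0.0, -0.0008, 0.0856, 0.0018, 0]
[0.002, -0.0, 0.0, -0.0032, 0.0965, 0.0077, 0]
[0.002, -0.0, 0.0, -0.006, 0.1065, 0.0149, 0]
[0.002, -0.0, 0.0, -0.0094, 0.1155, 0.0231, 0]
[0.002, -0.0, 0.0, -0.0131, 0.1232, 0.0323, 0]
[0.002, -0.0, 0.0, -0.0171, 0.1297, 0.0424, 0]
[0.002, -0.0, 0.0, -0.0215, 0.1347, 0.0531, 0]
[0.002, -0.0, 0.0, -0.026, 0.1383, 0.0643, 0]
[0.002, -0.0, 0.0, -0.0307, 0.1403, 0.0759, 0]
[0.002, -0.0, 0.0, -0.0354, 0.1407, 0.0875, 0]
```

>>> move_arm(
  plan=[0,0,0,0.0016,0.012,-0.004,0,0,0,0,0.0027,0.024,-0.007,0,0,0,0,0.0032,0.037,-0.008,0,0,0,0,0.003,0.0495,-0.008,0,0,0,0,0.0024,0.062,-0.006,0,0,0,0,0.001,0.074,-0.0027,0,0,0,0,-0.0008,0.0856,0.002,0,0,0,0,-0.0032,0.0965,0.0077,0,0,0,0,-0.006,0.1065,0.015,0,0,0,0,-0.006,0.1065,0.015,0],
)

```text
clock: 16.77
position: [0.4166, -0.0564, 0.2755]
ee_rot: [0.982, -0.017, 0.19, 0.004]
ft_force: [-2.3, 0.6, 0.3]
grip_width: 0.128
grasp_force: 21.3
```

```bash
python3 - <<'E'
from h import *
print(manip.get_obs()["joint_pos"].round(2))
rows([(lev(a),0) for a in np.linspace(-.42,1.6,17)[9:]])
E
```

```text
[ 0.45 -0.1  -0.4   2.26 -0.08  0.6  -1.51]
[0.001, 0.001, -0.001, 0.0002, -0.0003, -0.0011, 0]
[0.001, 0.001, -0.001, -0.0031, 0.0087, 0.0071, 0]
[0.001, 0.001, -0.001, -0.0068, 0.0165, 0.0164, 0]
[0.001, 0.001, -0.001, -0.0108, 0.0229, 0.0264, 0]
[0.001, 0.001, -0.001, -0.0152, 0.028, 0.0371, 0]
[0.001, 0.001, -0.001, -0.0197, 0.0315, 0.0484, 0]
[0.001, 0.001, -0.001, -0.0244, 0.0335, 0.0599, 0]
[0.001, 0.001, -0.001, -0.0291, 0.0339, 0.0716, 0]
```

>>> move_arm(
  plan=[0,0,0,-0.003,0.0087,0.007,0,0,0,0,-0.0068,0.0165,0.0164,0,0,0,0,-0.0108,0.023,0.0264,0,0,0,0,-0.015,0.028,0.037,0,0,0,0,-0.0197,0.0315,0.0484,0,0,0,0,-0.0244,0.0335,0.06,0,0,0,0,-0.029,0.034,0.0716,0,0,0,0,-0.029,0.034,0.0716,0],
)

```text
clock: 17.77
position: [0.4161, -0.0887, 0.1987]
ee_rot: [0.981, -0.015, 0.191, 0.003]
ft_force: [-3.1, 8.0, 2.8]
grip_width: 0.129
grasp_force: 23.0
```

```bash
python3 - <<'E'
from h import *
print(manip.get_obs()["joint_pos"].round(2))
rows([(lev(1.6),0)])
E
```

```text
[ 0.48  0.06 -0.36  2.31 -0.03  0.39 -1.46]
[-0.0, -0.0, 0.002, -0.0008, 0.0017, 0.0002, 0]
```

>>> move_arm(
  plan=[0,0,0,-0.001,0,0.002,0,0,0,0,-0.002,0,0.004,0,0,0,0,-0.002,0,0.005,0,0,0,0,-0.002,0,0.005,0],
)

```text
clock: 18.27
position: [0.4168, -0.0887, 0.1947]
ee_rot: [0.981, -0.015, 0.192, 0.003]
ft_force: [-7.2, 8.8, 14.2]
grip_width: 0.128
grasp_force: 25.3
```

The lever is on its stop with 14 N of reaction. Opening and backing off along the tool.

>>> move_arm(
  plan=[0,0,0,0,0,0,0.03,0,0,0,0,0,0,0.03,0,0,0,0,0,0,0.03,0,0,0,0,0,-0.05,0.03,0,0,0,0,0,-0.1,0.03,0,0,0,0,0,-0.14,0.03,0,0,0,0,0,-0.14,0.03],
)

```text
clock: 19.15
position: [0.3633, -0.0882, 0.326]
ee_rot: [0.981, -0.016, 0.194, 0.005]
ft_force: [-0.2, -0.2, -0.5]
grip_width: 0.352
grasp_force: 0.0
```

```bash
python3 - <<'E'
from h import *
np.set_printoptions(precision=4,suppress=True)
p,C=shot("wrist"); save(p,"w7.png")
for n in ("wrist","side","top"):
    p,C=shot(n)
    for l in ("lever_tab","label"):
        for r in manip.tip_of(p,l)[:1]:
            q=np.linalg.inv(U)@np.append(w(C,r["position"]),1); v=q[:3]-PIV
            print(n,l,q[:3],"ang",np.arctan2(-v[1],v[2]),r["conf"])
E
```

```text
wrist lever_tab [-0.1179 -0.0185  0.0509] ang 1.5611662378265407 0.68
wrist label [-0.0095 -0.0057  0.1156] ang 0.9061204337216096 0.92
side lever_tab [-0.1225 -0.0214  0.0434] ang 1.6368827556997374 0.61
side label [-0.0104 -0.0024  0.1155] ang 0.8866833607914515 0.63
top lever_tab [-0.1233 -0.0196  0.0495] ang 1.5763419562844359 0.65
top label [-0.0107 -0.0002  0.1169] ang 0.8633666378598503 0.88
```

View pics/w7.png

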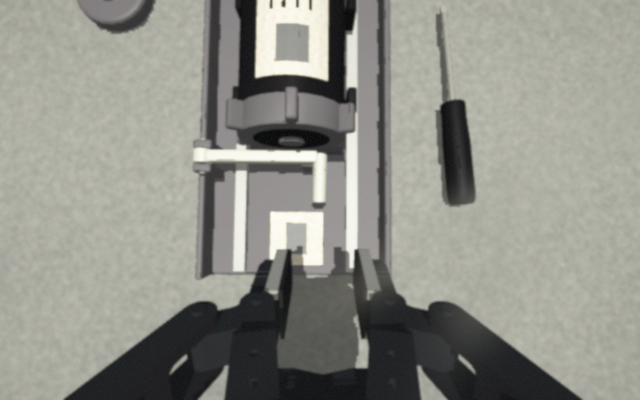

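The lever lies level behind the cap, from (200,155) to (318,155). The label is up at (292,40), and the gripper is clear. Handing in.

```bash
python3 -c "
from workcell import manip
print(manip.hand_in())"
```

```text
the job is handed in; nothing more can be done
None
```

The job is handed in at about 19 s on the clock: the label is up, the bottle is pushed home against its stop, the lock lever is down behind the cap, and the arm is clear; no verdict came back.

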